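# Stand the washed filling tubes on the drying pads in order of width

### The arm

A 6-joint arm with a two-finger parallel gripper is mounted at the origin on the work surface. World frame = base frame: x ahead of the robot, y to its left, z up, the work surface at z = 0. Lengths are in mm, angles in degrees, forces in N, time in s.
With the tool pointing down it reaches from about 300 to 850 mm from the base axis. Payload 4.2 kg.
Tool frame: the origin (TCP) lies on the front face of the gripper's body, between the roots of the fingers; the fingertips stand 78 mm ahead of it and the grasp point (between the pads) lies 60 mm ahead of it; x points along the fingers, y is the direction in which the jaws open and shut, and the axes are right-handed (so a half turn about x gives the same grasp; the last joint's range is limited). The gripper opens to 91 mm and grips with 3 to 60 N. Pads are 32 mm wide; open, the fingers measure 118 mm over their backs; the gripper's body (76 mm by 178 mm) begins 60 mm behind the grasp point.
Start: joints at [73.797, 18.312, 89.639, -0, 72.044, -1.146], TCP at [149.376, 555.267, 292.276] pointing down, gripper open.
Joint ranges: [-177.97, 177.97], [-48.28, 115.42], [12.27, 149.76], [-77.06, 257.06], [2.81, 150.46], [-146.56, 146.56]. Speed limits (degrees/s): [147.25, 147.25, 180, 180, 180, 180].

### API

Orientations are given as [roll, pitch, yaw] about the fixed x, y, z axes, in that order (R = Rz(yaw) Ry(pitch) Rx(roll)).
In Python, from workcell import status, viewer, env gives the robot as it stands. The module is installed in compiled form; this text tells all that it offers.
- The arm moves only by the tool move_arm, never from a script. Its argument "moves" is a list of rows, each a list of 3 entries, a list of its own where there are three numbers: the shift along the tool's x, y, z in cm, then the turn about the tool's x in rad, then the gripper's target within -1 to 1 (fully open at 1, half-way at 0, shut at -1). A call has 1 to 20 rows; each row is the pose to reach, as a shift and turn from the pose commanded when the call began, along the tool's axes at that moment; what a row does not reach only later rows make up. A row lasts 1/8 s, in which the tool goes at most 62.5 mm and 10.7 degrees, less where a joint would pass 70% of its speed; a pose out of reach is approached as far as the arm can. A call with a gripper value outside its range is refused whole. The fingers move at their own pace and stop on an object; "force" is the grip in N (left out, the last holds). Time passes only in rows, so rows that repeat a pose let the fingers close. It gives the time, the measured TCP pose, the force and the opening at its end, in the units of the state.
- status.state(): the state, without advancing time (a new reading comes with each control period).
- viewer.grab_frame(name): name is "scene" or "top"; returns the picture (420x560x3 uint8, red, green, blue); there is no depth.
- viewer.get_calibration(name): a dict with "camera_matrix" (3x3 intrinsics, pixels), "D" ([k1, k2, p1, p2, k3] as OpenCV has them; the pictures are not rectified), "eye" and "rotation" of the camera in the world. Camera axes: x right, y down, z forward; pixel columns grow to the right and rows downward; lengths in mm; the calibration is good to about 2 mm. A picture is of the moment at which its call begins. get_calibration takes no time and is no camera call.
- env.job_done(): hands the job in, once; it reports no verdict.
The state is a dict: "time_s": time; "qpos": joint angles; "qvel": joint speeds; "effort": joint torques, N m; "ee_pos": TCP position; "ee_rot": TCP orientation; "force": force on the tool from outside, world axes, zero at the start; "torque": the same for the moment, N m; "gripper_width": finger opening in mm.
Only numpy, scipy, OpenCV 4.12 (cv2) and the standard library are available. Lean on these libraries where they do the work, as an engineer would, in place of code of your own. Each camera call takes 0.05 s, during which the arm holds its last target.

### The job

Stand the four washed sausage-filling tubes on the row of round drying pads in order of pipe width, one to a pad, upright, with the whole foot on the pad: the narrowest on the pad at the scale's end of the row, then wider and wider, so that the widest ends up farthest from the scale. Let none of them fall over, and leave the steel pan where it stands.

Things in the scene. Friction and masses are not known exactly. Their poses are not given: they have to be found in the camera images.
- tube_p: The narrowest of four stainless-steel sausage-filling tubes, loose, standing upright on its foot: a round foot flange 54 mm across and 6 mm thick with a straight open-topped pipe 14 mm across rising from its middle; 110 mm tall overall, 70 to 115 g (may vary by a quarter). All four have the same foot and height and differ only in pipe width (14, 23, 32, 42 mm). Origin: centre of the underside of the foot; z up along the pipe; round, so yaw has no meaning.
- tube_q: The second narrowest of four stainless-steel sausage-filling tubes, loose, standing upright on its foot: a round foot flange 54 mm across and 6 mm thick with a straight open-topped pipe 23 mm across rising from its middle; 110 mm tall overall, 70 to 115 g (may vary by a quarter). All four have the same foot and height and differ only in pipe width (14, 23, 32, 42 mm). Origin: centre of the underside of the foot; z up along the pipe; round, so yaw has no meaning.
- tube_r: The second widest of four stainless-steel sausage-filling tubes, loose, standing upright on its foot: a round foot flange 54 mm across and 6 mm thick with a straight open-topped pipe 32 mm across rising from its middle; 110 mm tall overall, 70 to 115 g (may vary by a quarter). All four have the same foot and height and differ only in pipe width (14, 23, 32, 42 mm). Origin: centre of the underside of the foot; z up along the pipe; round, so yaw has no meaning.
- tube_s: The widest of four stainless-steel sausage-filling tubes, loose, standing upright on its foot: a round foot flange 54 mm across and 6 mm thick with a straight open-topped pipe 42 mm across rising from its middle; 110 mm tall overall, 70 to 115 g (may vary by a quarter). All four have the same foot and height and differ only in pipe width (14, 23, 32, 42 mm). Origin: centre of the underside of the foot; z up along the pipe; round, so yaw has no meaning.
- pad_1: One of four equal round black rubber drying pads, fixed, 78 mm across and 4 mm thick, in a slightly uneven row about 90 mm apart on a flat aluminium board 370 x 100 x 6 mm that lies roughly across the bench in front of the robot. pad_1 is the leftmost seen from the robot (+y end), pad_4 the rightmost; this is number 1. The pad's top is 10 mm above the bench. Origin: centre of the pad's underside, 6 mm above the bench; z up.
- pad_2: One of four equal round black rubber drying pads, fixed, 78 mm across and 4 mm thick, in a slightly uneven row about 90 mm apart on a flat aluminium board 370 x 100 x 6 mm that lies roughly across the bench in front of the robot. pad_1 is the leftmost seen from the robot (+y end), pad_4 the rightmost; this is number 2. The pad's top is 10 mm above the bench. Origin: centre of the pad's underside, 6 mm above the bench; z up.
- pad_3: One of four equal round black rubber drying pads, fixed, 78 mm across and 4 mm thick, in a slightly uneven row about 90 mm apart on a flat aluminium board 370 x 100 x 6 mm that lies roughly across the bench in front of the robot. pad_1 is the leftmost seen from the robot (+y end), pad_4 the rightmost; this is number 3. The pad's top is 10 mm above the bench. Origin: centre of the pad's underside, 6 mm above the bench; z up.
- pad_4: One of four equal round black rubber drying pads, fixed, 78 mm across and 4 mm thick, in a slightly uneven row about 90 mm apart on a flat aluminium board 370 x 100 x 6 mm that lies roughly across the bench in front of the robot. pad_1 is the leftmost seen from the robot (+y end), pad_4 the rightmost; this is number 4. The pad's top is 10 mm above the bench. Origin: centre of the pad's underside, 6 mm above the bench; z up.
- scale: Grey portion scale with a steel weighing plate and a blank dark display, 170 x 160 mm, 59 mm high, does not move. It stands on the bench beyond one end of the row of pads, left (y > 0) or right (y < 0), and marks where the row begins. Origin: centre of its underside; z up.
- pan: Empty loose stainless-steel pan, 180 x 180 mm over its rim, 65 mm deep, 0.7 kg, standing beyond the other end of the row. A bystander. Origin: centre of its underside; z up.
There are look-alikes about, which are no part of the job. Leave any green look-alike of the tube_q alone.

How it is judged (in metres and radians):
At the end, for the whole second after the job is handed in: Each tube stands upright (within 0.1 rad) and at rest on its own pad, its centre within 12 mm of the pad's centre, in order of pipe width: narrowest on the pad nearest the scale, widest on the pad farthest from it (((world y of scale above 0 m and horizontal distance between tube_p and pad_1 below 0.012 m and horizontal distance between tube_q and pad_2 below 0.012 m and horizontal distance between tube_r and pad_3 below 0.012 m and horizontal distance between tube_s and pad_4 below 0.012 m) or (world y of scale below 0 m and horizontal distance between tube_p and pad_4 below 0.012 m and horizontal distance between tube_q and pad_3 below 0.012 m and horizontal distance between tube_r and pad_2 below 0.012 m and horizontal distance between tube_s and pad_1 below 0.012 m)) and angle between each of tube_p, tube_q, tube_r, tube_s's own z axis and vertical below 0.1 rad and height (world z) of tube_p between 0.006 and 0.014 m and linear speed of each of tube_p, tube_q, tube_r, tube_s below 0.02 m/s and angular speed of each of tube_p, tube_q, tube_r, tube_s below 0.3 rad/s and height (world z) of tube_q between 0.006 and 0.014 m and height (world z) of tube_r between 0.006 and 0.014 m and height (world z) of tube_s between 0.006 and 0.014 m); the robot touches nothing.
It fails at once if a filling tube falls over (tilts by more than 0.8 rad) (angle between any of tube_p, tube_q, tube_r, tube_s's own z axis and vertical above 0.8 rad).
It fails at once if the steel pan is moved by more than 25 mm (distance of pan from where it was at the start of the episode above 0.025 m).
It also fails if it takes over 112 s, if anything falls off the work surface, if the arm or the gripper's body presses on something with over 40 N, if the wrist force passes 120 N, or if a joint passes its speed limit or range.

## Working session

There is one attempt and no reset: what is moved stays moved. The work goes in short steps, Python scripts to look and compute and a tool call to move; the robot and the scene stay as the last step left them, time stands still between calls to the robot, and variables do not carry over. Pictures are saved under pics/ and viewed, and the job is handed in when it is done.

Besides the shell and the picture viewer there is one more tool, called after "Call:" in YAML: its name, and indented under it one key for each argument. move_arm: Moves the arm, as the interface text tells. Its arguments: {"type":"object","properties":{"moves":{"type":"array","items":{"type":"array"}},"force":{"type":"number"}},"required":["moves"]}

```bash
mkdir -p pics; python3 - <<'E'
from workcell import status, viewer
import cv2
s=status.state(); print(s)
for n in("scene","top"):
    cv2.imwrite(f"pics/{n}0.png",cv2.cvtColor(viewer.grab_frame(n),cv2.COLOR_RGB2BGR))
    print(n,viewer.get_calibration(n))
E
```

```text
{'time_s': 0.0, 'qpos': array([ 7.37975400e+01,  1.83513625e+01,  8.97067891e+01, -2.69887208e-04,
        7.20435877e+01, -1.14737796e+00]), 'qvel': array([-0.02556492, -0.03118883, -0.01102001,  0.00130422,  0.08825126,
        0.01090422]), 'effort': array([ 4.22002413e-04, -4.12466705e+01, -2.31973743e+01,  7.27513572e-02,
        4.58025362e-02, -1.49916968e-04]), 'ee_pos': array([149.26623684, 554.90516074, 291.42035709]), 'ee_rot': array([ -91.00287445,   89.89826038, -106.05787307]), 'force': array([-0.48851752,  0.06322205, -0.27949995]), 'torque': array([ 0.00806191,  0.03314169, -0.03983308]), 'gripper_width': 91.21243944585578}
scene {'camera_matrix': array([[395.38106006,   0.        , 284.2286157 ],
       [  0.        , 395.38106006, 211.43351874],
       [  0.        ,   0.        ,   1.        ]]), 'D': array([-0.00514237,  0.        ,  0.        ,  0.        ,  0.        ]), 'eye': array([1092.79066484,  336.28513483,  877.46926592]), 'rotation': array([-141.79151651,    0.61649769,  120.70919608])}
top {'camera_matrix': array([[408.08381715,   0.        , 283.33226993],
       [  0.        , 408.08381715, 205.08636153],
       [  0.        ,   0.        ,   1.        ]]), 'D': array([-0.09728291,  0.        ,  0.        ,  0.        ,  0.        ]), 'eye': array([ 447.15723436,    4.65382291, 1157.7046959 ]), 'rotation': array([-174.87152752,   -1.20919831,  -88.57911179])}
```

View pics/scene0.png

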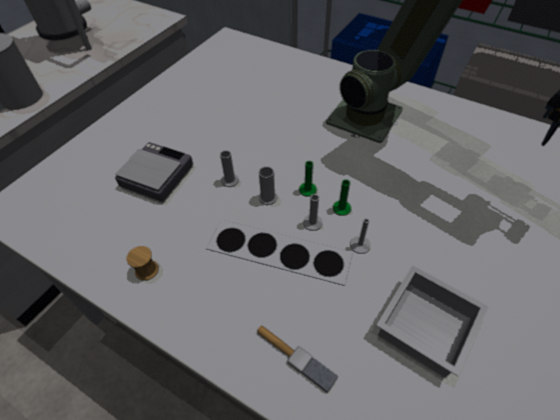

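View pics/top0.png

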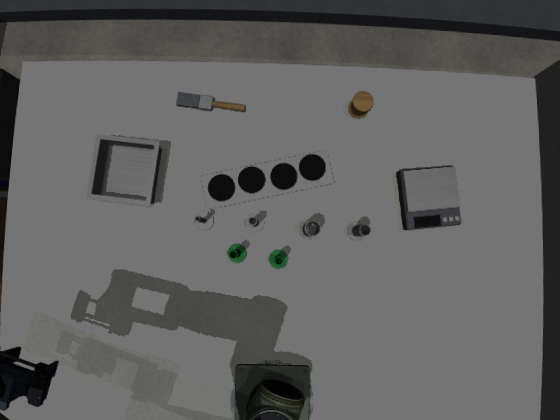

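```bash
cat > h.py <<'E'
import numpy as np,cv2
from scipy.spatial.transform import Rotation as R
from workcell import status, viewer
def cal(n):
    c=viewer.get_calibration(n); return c['camera_matrix'],c['D'],c['eye'],R.from_euler('xyz',c['rotation'],degrees=True).as_matrix()
def px2w(n,uv,z):
    K,D,e,M=cal(n)
    p=cv2.undistortPoints(np.array(uv,float).reshape(-1,1,2),K,D).reshape(-1,2)
    d=np.c_[p,np.ones(len(p))]@M.T
    return e+d*((z-e[2])/d[:,2])[:,None]
def w2px(n,X):
    K,D,e,M=cal(n)
    rv,_=cv2.Rodrigues(M.T)
    return cv2.projectPoints(np.array(X,float).reshape(-1,1,3),rv,-M.T@e,K,D)[0].reshape(-1,2)
def grab(n): return cv2.cvtColor(viewer.grab_frame(n),cv2.COLOR_RGB2BGR)
E
python3 - <<'E'
from h import *
t=cv2.imread('pics/top0.png'); s=cv2.imread('pics/scene0.png')
f=lambda a:cv2.convertScaleAbs(a,alpha=1.6)
cv2.imwrite('pics/tc.png',cv2.resize(f(t[140:270,190:390]),None,fx=4,fy=4,interpolation=cv2.INTER_CUBIC))
cv2.imwrite('pics/sc.png',cv2.resize(f(s[140:290,200:390]),None,fx=4,fy=4,interpolation=cv2.INTER_CUBIC))
for n,im in(('top',t),('scene',s)):
    m=((im.max(2)<30)*255).astype('uint8')
    k,l,st,c=cv2.connectedComponentsWithStats(m)
    for i in range(1,k):
        if 300<st[i,4]<1500: print(n,st[i],c[i].round(1),px2w(n,c[i],10).round(1))
print(px2w('top',[[430,200],[125,170]],30))
E
```

```text
top [ 93 140  17  54 428] [100.2 166.8] [[647.5 513.5  10. ]]
top [299 155  26  25 513] [311.7 166.9] [[662.5 -95.4  10. ]]
top [271 164  26  25 521] [283.3 175.8] [[634.3 -14.7  10. ]]
top [238 167  27  26 533] [251.1 179.3] [[621.7  76.2  10. ]]
top [209 175  26  26 530] [221.1 187.2] [[597.  160.6  10. ]]
top [  0 197   7  81 322] [  1.9 227.3] [[463.8 802.7  10. ]]
top [ 235  371   70   49 1476] [266.7 394. ] [[24.6 15.9 10. ]]
scene [ 491    0   69   32 1330] [536.   13.1] [[-1062.4   385.     10. ]]
scene [543  90  17  55 465] [552.7 113.9] [[-320.8  558.9   10. ]]
scene [117 159  75  42 493] [158.4 185. ] [[ 612.3 -393.7   10. ]]
scene [217 229  27  22 470] [230.5 239.5] [[663.6 -95.2  10. ]]
scene [249 234  27  23 486] [261.9 244.7] [[635.4 -14.4  10. ]]
scene [281 245  28  24 521] [294.3 256.2] [[623.   76.4  10. ]]
scene [314 251  29  25 548] [328.2 263.2] [[597.7 160.6  10. ]]
scene [ 17 284  44  42 576] [ 38.4 305. ] [[1047.6 -380.6   10. ]]
[[ 574.53627845 -432.24741401   30.        ]
 [ 636.29085031  432.01846741   30.        ]]
```

View pics/tc.png

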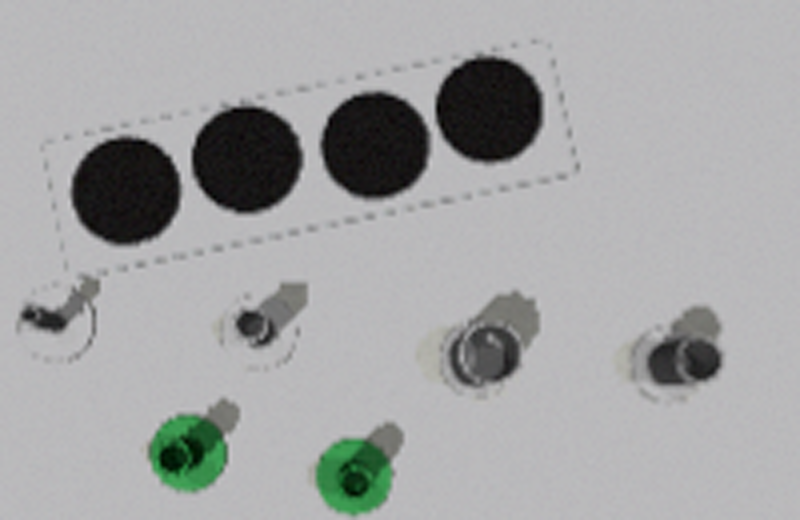

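View pics/sc.png

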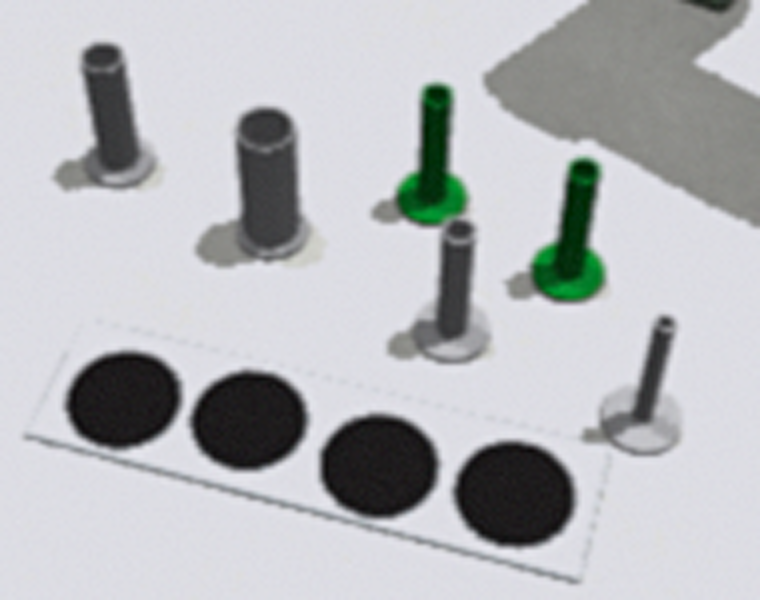

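```bash
python3 - <<'E'
from h import *
T=lambda a:(np.array(a)+.5)/4-.5+[190,140]
S=lambda a:(np.array(a)+.5)/4-.5+[200,140]
print('foot top',px2w('top',T([[57,322],[259,331],[481,357],[670,362]]),6).round(1).tolist())
print('foot sc',px2w('scene',S([[641,418],[452,332],[270,226],[119,164]]),6).round(1).tolist())
print('rim top',px2w('top',T([[33,312],[251,324],[487,354],[698,357]]),110).round(1).tolist())
print('rim sc',px2w('scene',S([[665,323],[459,231],[267,129],[103,58]]),110).round(1).tolist())
print('green',px2w('top',T([[188,453],[352,475]]),6).round(1).tolist())
# brown/pan etc
E
```

```text
foot top [[502.5, 206.2, 6.0], [500.0, 63.4, 6.0], [485.7, -93.7, 6.0], [485.3, -228.4, 6.0]]
foot sc [[501.7, 205.5, 6.0], [502.1, 65.1, 6.0], [484.2, -93.7, 6.0], [489.5, -224.1, 6.0]]
rim top [[503.5, 203.8, 110.0], [499.6, 63.3, 110.0], [484.2, -88.7, 110.0], [485.6, -225.6, 110.0]]
rim sc [[501.7, 205.5, 110.0], [500.0, 63.6, 110.0], [485.5, -89.7, 110.0], [485.1, -225.7, 110.0]]
green [[413.1, 110.6, 6.0], [400.6, -4.8, 6.0]]
```

```bash
python3 - <<'E'
from h import *
s=status.state()
M=R.from_euler('xyz',s['ee_rot'],degrees=True).as_matrix();print(M.round(3))
d=np.array([502.5,205,292])-[149.4,555.3,292]
print(M.T@d)
E
```

```text
[[-0.     0.26   0.966]
 [-0.002  0.966 -0.26 ]
 [-1.    -0.002 -0.   ]]
[ 3.81017913e-01 -2.46548393e+02  4.31976209e+02]
```

Call:
move_arm:
  moves:
    - [[0.2,-1.0,1.7],0.05,1]
    - [[0.4,-2.7,4.7],0.14,1]
    - [[0.6,-4.7,8.2],0.25,1]
    - [[0.8,-6.7,11.7],0.36,1]
    - [[1.0,-8.7,15.2],0.47,1]
    - [[1.2,-10.7,18.7],0.57,1]
    - [[1.4,-12.7,22.2],0.68,1]
    - [[1.6,-14.7,25.7],0.79,1]
    - [[1.8,-16.7,29.2],0.9,1]
    - [[2.0,-18.7,32.7],1.0,1]
    - [[2.0,-20.7,36.2],1.1,1]
    - [[2.0,-22.5,39.4],1.2,1]
    - [[2.0,-24.0,42.0],1.28,1]
    - [[2.0,-24.66,43.2],1.308,1]
    - [[2.0,-24.66,43.2],1.308,1]
  force: 15

```text
time_s: 1.98
ee_pos: [502.5, 204.1, 272.0]
ee_rot: [-91.4, 90.0, 178.5]
force: [0.4, 0.7, 0.4]
gripper_width: 91.2
```

```bash
cat > st.py <<'E'
from h import *
s=status.state()
print(s['time_s'],s['ee_pos'].round(1),s['gripper_width'],s['force'].round(1),s['qpos'].round(1)); print(R.from_euler('xyz',s['ee_rot'],degrees=True).as_matrix().round(3))
E
python3 st.py
```

```text
1.975 [502.5 204.1 272. ] 91.15015548991724 [0.4 0.7 0.4] [20.9 16.2 95.8  0.  68.1 21. ]
[[-0.001  1.    -0.002]
 [ 0.    -0.002 -1.   ]
 [-1.    -0.001 -0.   ]]
```

Call:
move_arm:
  moves:
    - [[2,0,0],0,1]
    - [[6,0,0],0,1]
    - [[10,0,0],0,1]
    - [[13,0,0],0,0.3]
    - [[14.5,0,0],0,-0.2]
    - [[15,0,0],0,-0.4]
    - [[15,0,0],0,-0.5]
    - [[15,0,0],0,-0.6]
    - [[15,0,0],0,-0.7]
    - [[15,0,0],0,-0.8]
    - [[15,0,0],0,-1]
    - [[15,0,0],0,-1]
    - [[15,0,0],0,-1]
    - [[15,0,0],0,-1]

```text
time_s: 3.72
ee_pos: [502.4, 204.9, 122.3]
ee_rot: [-89.3, 90.0, -179.3]
force: [-0.6, -0.8, 2.5]
gripper_width: 14.3
```

```bash
python3 st.py; python3 - <<'E'
from h import *
a=grab('scene');cv2.imwrite('pics/s1.png',cv2.resize(a[150:290,250:450],None,fx=4,fy=4))
E
```

```text
3.725 [502.4 204.9 122.3] 14.305189065619231 [-0.6 -0.8  2.5] [ 21.   24.9 107.    0.   48.1  21. ]
[[-0.  1.  0.]
 [-0.  0. -1.]
 [-1. -0.  0.]]
```

View pics/s1.png

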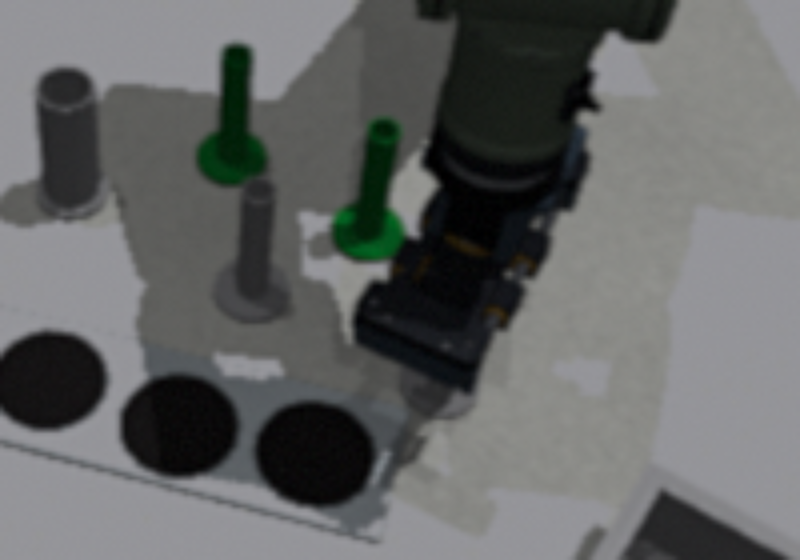

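Call:
move_arm:
  moves:
    - [[-1,0,0],0,-1]
    - [[-4,0,0],0,-1]
    - [[-8,0,0],0,-1]
    - [[-12,0,0.5],0,-1]
    - [[-14,0.8,2],0,-1]
    - [[-14,2.4,5],0,-1]
    - [[-14,4.2,8.5],0,-1]
    - [[-14,6.2,12],0,-1]
    - [[-14,8.2,15.5],0,-1]
    - [[-14,10.2,19],0,-1]
    - [[-14,12.2,22.5],0,-1]
    - [[-14,14,26],0,-1]
    - [[-14,15.3,28.5],0,-1]
    - [[-13,16,29.7],0,-1]
    - [[-11,16.05,30],0,-1]
    - [[-8,16.05,30],0,-1]
    - [[-5,16.05,30],0,-1]
    - [[-4,16.05,30],0,-1]

```text
time_s: 6.02
ee_pos: [661.6, -94.2, 159.7]
ee_rot: [-103.4, 89.7, 166.7]
force: [0.1, 0.4, -0.4]
gripper_width: 14.2
```

```bash
python3 st.py; python3 - <<'E'
from h import *
a=grab('scene');cv2.imwrite('pics/s2.png',cv2.resize(a[150:290,150:350],None,fx=4,fy=4))
print(w2px('scene',[663,-95.3,40]))
E
```

```text
6.025 [661.6 -94.2 159.7] 14.241126211651453 [ 0.1  0.4 -0.4] [-9.1 32.3 86.5  0.  61.4 -9.1]
[[-0.005  1.     0.001]
 [ 0.001  0.001 -1.   ]
 [-1.    -0.005 -0.001]]
[[229.20072801 232.83069442]]
```

View pics/s2.png

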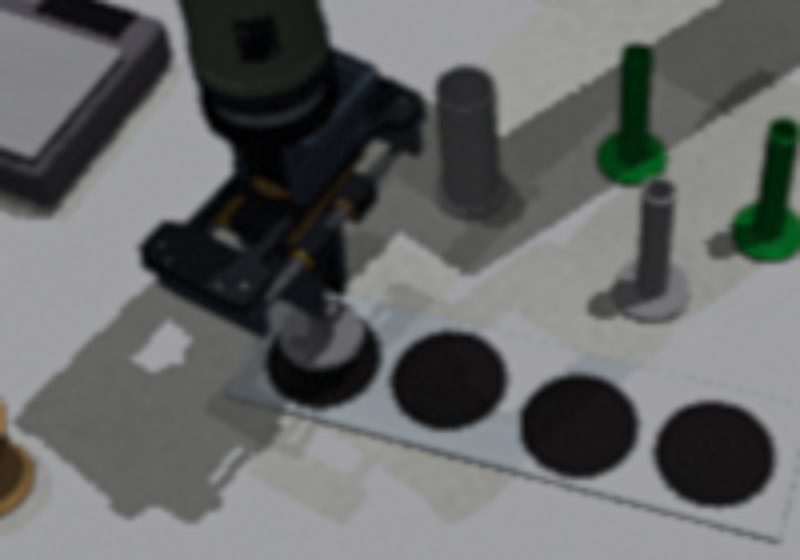

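Call:
move_arm:
  moves:
    - [[1,0,0],0,-1]
    - [[2,0,0],0,-1]
    - [[2.6,0,0],0,-1]
    - [[2.85,0,0],0,-1]
    - [[2.85,0,0],0,-1]
    - [[2.85,0,0],0,-1]

```text
time_s: 6.82
ee_pos: [663.2, -95.1, 134.1]
ee_rot: [87.9, 90.0, -2.1]
force: [1.2, -0.1, -0.8]
gripper_width: 14.1
```

```bash
python3 st.py
```

```text
6.825 [663.2 -95.1 134.1] 14.098055012689088 [ 1.2 -0.1 -0.8] [-9.1 33.7 88.1  0.  58.2 -9.2]
[[ 0.001  1.    -0.   ]
 [-0.    -0.    -1.   ]
 [-1.     0.001  0.   ]]
```

Call:
move_arm:
  moves:
    - [[0.1,0,0],0,-1]
    - [[0.1,0,0],0,-1]
    - [[0.1,0,0],0,-0.6]
    - [[0.1,0,0],0,-0.5]
    - [[0.1,0,0],0,-0.3]
    - [[0.1,0,0],0,0]
    - [[0.1,0,0],0,0.5]
    - [[0.1,0,0],0,1]
    - [[0.1,0,0],0,1]
    - [[-2,0,0],0,1]
    - [[-6,0,0],0,1]
    - [[-10,0,0],0,1]
    - [[-13,0,0],0,1]
    - [[-14,0,0],0,1]
    - [[-14,0,0],0,1]

```text
time_s: 8.7
ee_pos: [662.9, -95.1, 273.6]
ee_rot: [116.2, 90.0, 26.2]
force: [0.3, -0.4, 0.0]
gripper_width: 91.3
```

```bash
python3 st.py; python3 - <<'E'
from h import *
a=grab('scene');cv2.imwrite('pics/s3.png',cv2.resize(a[150:290,150:350],None,fx=4,fy=4))
print(w2px('scene',[[663,-95.3,10],[663,-95.3,120]]))
E
```

```text
8.7 [662.9 -95.1 273.6] 91.26477637942467 [ 0.3 -0.4  0. ] [-9.1 27.6 77.7  0.  74.7 -9.1]
[[ 0.  1. -0.]
 [ 0. -0. -1.]
 [-1.  0. -0.]]
[[230.56080927 239.35016894]
 [225.24865321 213.88191621]]
```

View pics/s3.png

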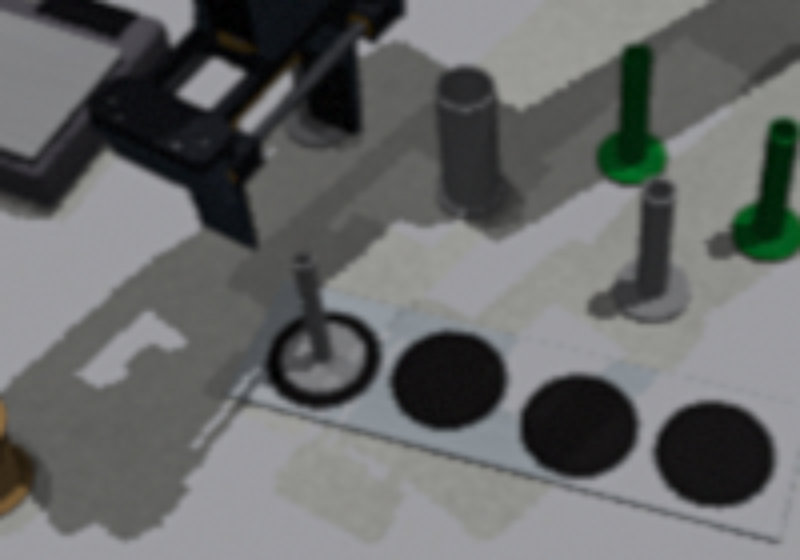

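Call:
move_arm:
  moves:
    - [[0,-1,-1],0,1]
    - [[0,-3.5,-3.4],0,1]
    - [[0,-6.5,-6.3],0,1]
    - [[0,-9.5,-9.3],0,1]
    - [[0,-12.5,-12.2],0,1]
    - [[0,-15,-14.6],0,1]
    - [[1,-16.1,-15.8],0,1]
    - [[4,-16.27,-15.9],0,1]
    - [[8,-16.27,-15.9],0,1]
    - [[12,-16.27,-15.9],0,1]
    - [[14.5,-16.27,-15.9],0,0.5]
    - [[15.15,-16.27,-15.9],0,0]
    - [[15.15,-16.27,-15.9],0,-0.2]
    - [[15.15,-16.27,-15.9],0,-0.3]
    - [[15.15,-16.27,-15.9],0,-0.4]
    - [[15.15,-16.27,-15.9],0,-0.5]
    - [[15.15,-16.27,-15.9],0,-1]
    - [[15.15,-16.27,-15.9],0,-1]
    - [[15.15,-16.27,-15.9],0,-1]

```text
time_s: 11.12
ee_pos: [500.3, 63.9, 122.5]
ee_rot: [148.9, 90.0, 58.9]
force: [-1.6, 0.4, 2.7]
gripper_width: 22.7
```

```bash
python3 st.py
```

```text
11.125 [500.3  63.9 122.5] 22.669887289041238 [-1.6  0.4  2.7] [  6.   22.1 112.1   0.   45.8   6. ]
[[ 0.  1.  0.]
 [ 0.  0. -1.]
 [-1.  0. -0.]]
```

Call:
move_arm:
  moves:
    - [[-1,0,0],0,-1]
    - [[-4,0,0],0,-1]
    - [[-7,0.5,0.3],0,-1]
    - [[-8,2,1.2],0,-1]
    - [[-8,4.7,2.7],0,-1]
    - [[-8,7.7,4.5],0,-1]
    - [[-8,10.5,6.1],0,-1]
    - [[-8,12.6,7.3],0,-1]
    - [[-7,13.4,7.8],0,-1]
    - [[-5,13.46,7.82],0,-1]
    - [[-3,13.46,7.82],0,-1]
    - [[-2,13.46,7.82],0,-1]
    - [[-1.4,13.46,7.82],0,-1]
    - [[-1.1,13.46,7.82],0,-1]
    - [[-1.1,13.46,7.82],0,-1]
    - [[-1.1,13.46,7.82],0,-1]

```text
time_s: 13.12
ee_pos: [635.2, -14.3, 133.8]
ee_rot: [92.3, 89.9, 2.3]
force: [-0.4, 0.4, 0.0]
gripper_width: 22.9
```

```bash
python3 st.py; python3 - <<'E'
from h import *
a=grab('scene');cv2.imwrite('pics/s4.png',cv2.resize(a[150:290,150:350],None,fx=4,fy=4))
E
```

```text
13.125 [635.2 -14.3 133.8] 22.851911877945618 [-0.4  0.4  0. ] [-2.3 31.  93.4  0.  55.6 -2.3]
[[ 0.001  1.     0.   ]
 [ 0.     0.    -1.   ]
 [-1.     0.001 -0.   ]]
```

View pics/s4.png

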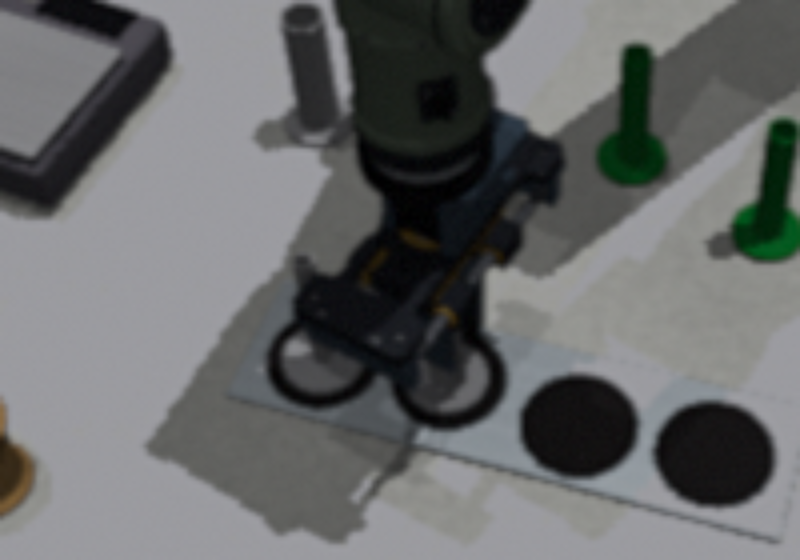

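Call:
move_arm:
  moves:
    - [[0.07,0,0],0,-1]
    - [[0.07,0,0],0,-0.45]
    - [[0.07,0,0],0,-0.35]
    - [[0.07,0,0],0,-0.1]
    - [[0.07,0,0],0,0.3]
    - [[0.07,0,0],0,0.7]
    - [[0.07,0,0],0,1]
    - [[0.07,0,0],0,1]
    - [[-2,0,0],0,1]
    - [[-6,0,0],0,1]
    - [[-10,0,0],0,1]
    - [[-13,0,0],0,1]
    - [[-14,0,0],0,1]
    - [[-14,0,0],0,1]

```text
time_s: 14.92
ee_pos: [634.8, -14.3, 273.1]
ee_rot: [118.9, 90.0, 28.9]
force: [0.0, -0.1, -0.8]
gripper_width: 90.7
```

```bash
python3 st.py; python3 - <<'E'
from h import *
a=grab('scene');cv2.imwrite('pics/s5.png',cv2.resize(a[150:290,150:350],None,fx=4,fy=4))
E
```

```text
14.925 [634.8 -14.3 273.1] 90.71371264270422 [ 0.  -0.1 -0.8] [-2.3 24.4 83.   0.  72.6 -2.3]
[[ 0.  1.  0.]
 [ 0.  0. -1.]
 [-1.  0. -0.]]
```

View pics/s5.png

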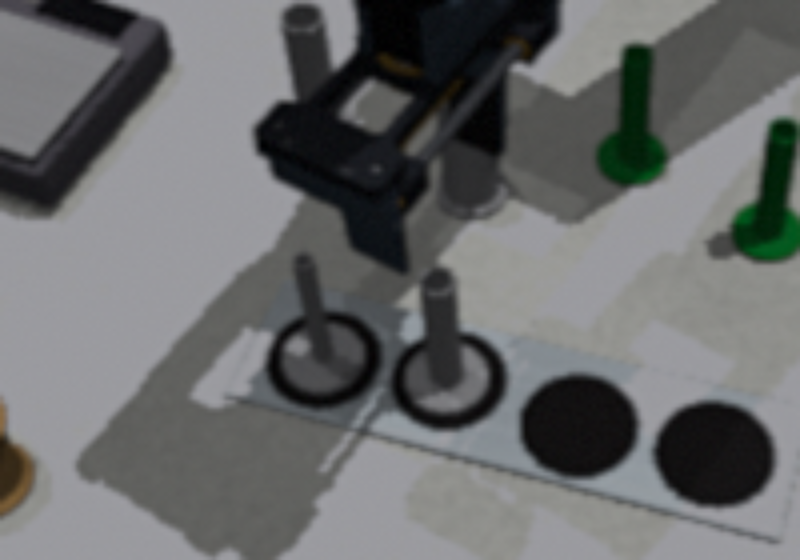

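Call:
move_arm:
  moves:
    - [[0,-1,1.4],0,1]
    - [[0,-3,4.3],0,1]
    - [[0,-5.3,7.5],0,1]
    - [[0,-7.6,10.8],0,1]
    - [[0,-9.9,14.1],0,1]
    - [[0,-12.2,17.3],0,1]
    - [[0,-14,19.9],0,1]
    - [[1,-14.8,21],0,1]
    - [[4,-14.92,21.15],0,1]
    - [[8,-14.92,21.15],0,1]
    - [[12,-14.92,21.15],0,1]
    - [[14.5,-14.92,21.15],0,0.6]
    - [[15.1,-14.92,21.15],0,0.2]
    - [[15.1,-14.92,21.15],0,0]
    - [[15.1,-14.92,21.15],0,-0.15]
    - [[15.1,-14.92,21.15],0,-0.3]
    - [[15.1,-14.92,21.15],0,-1]
    - [[15.1,-14.92,21.15],0,-1]
    - [[15.1,-14.92,21.15],0,-1]

```text
time_s: 17.35
ee_pos: [485.7, -225.8, 122.7]
ee_rot: [57.1, 90.0, -32.9]
force: [-1.2, -0.1, 4.4]
gripper_width: 30.5
```

```bash
python3 st.py
```

```text
17.35 [ 485.7 -225.8  122.7] 30.458245062355118 [-1.2 -0.1  4.4] [-26.2  24.4 108.   -0.   47.7 -26.2]
[[ 0.  1.  0.]
 [-0.  0. -1.]
 [-1.  0.  0.]]
```

Call:
move_arm:
  moves:
    - [[-1,0,0],0,-1]
    - [[-4,0,0],0,-1]
    - [[-8,0,0],0,-1]
    - [[-12,0,0],0,-1]
    - [[-14.5,0.5,-1],0,-1]
    - [[-15,1.5,-3.4],0,-1]
    - [[-15,3,-6.7],0,-1]
    - [[-15,4.5,-10],0,-1]
    - [[-15,6,-13.3],0,-1]
    - [[-15,7.5,-16.6],0,-1]
    - [[-15,9,-19.9],0,-1]
    - [[-15,10.5,-23.2],0,-1]
    - [[-15,12,-26.5],0,-1]
    - [[-15,13.1,-29],0,-1]
    - [[-14,13.66,-30.1],0,-1]
    - [[-12,13.66,-30.23],0,-1]
    - [[-8,13.66,-30.23],0,-1]
    - [[-5,13.66,-30.23],0,-1]
    - [[-3.5,13.66,-30.23],0,-1]
    - [[-3,13.66,-30.23],0,-1]

```text
time_s: 19.85
ee_pos: [622.0, 76.1, 151.4]
ee_rot: [-83.0, 89.9, -173.0]
force: [0.0, -0.8, -1.4]
gripper_width: 30.9
```

```bash
python3 st.py; python3 - <<'E'
from h import *
a=grab('scene');cv2.imwrite('pics/s6.png',cv2.resize(a[150:290,180:380],None,fx=4,fy=4))
E
```

```text
19.85 [622.   76.1 151.4] 30.913459151533377 [ 0.  -0.8 -1.4] [ 5.9 29.4 93.5 -0.  57.2  6. ]
[[-0.001  1.    -0.   ]
 [-0.    -0.    -1.   ]
 [-1.    -0.001  0.   ]]
```

View pics/s6.png

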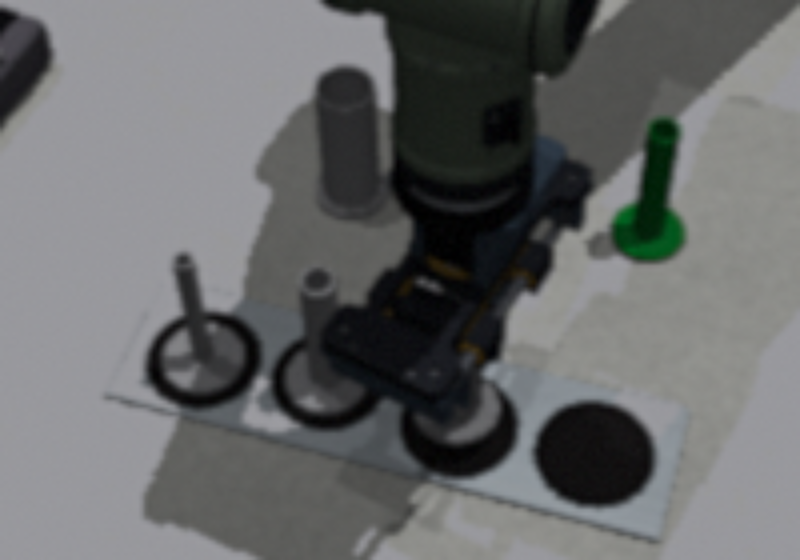

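Call:
move_arm:
  moves:
    - [[0.8,0,0],0,-1]
    - [[1.5,0,0],0,-1]
    - [[1.8,0,0],0,-1]
    - [[1.92,0,0],0,-1]
    - [[1.95,0,0],0,-1]
    - [[1.95,0,0],0,-1]
    - [[1.95,0,0],0,-0.25]
    - [[1.95,0,0],0,-0.15]
    - [[1.95,0,0],0,0.1]
    - [[1.95,0,0],0,0.5]
    - [[1.95,0,0],0,1]
    - [[1.95,0,0],0,1]
    - [[1.95,0,0],0,1]
    - [[0,0,0],0,1]
    - [[-4,0,0],0,1]
    - [[-8,0,0],0,1]
    - [[-11,0,0],0,1]
    - [[-12,0,0],0,1]
    - [[-12,0,0],0,1]

```text
time_s: 22.28
ee_pos: [622.2, 76.5, 272.1]
ee_rot: [107.4, 90.0, 17.4]
force: [-0.4, 1.3, -0.2]
gripper_width: 91.4
```

```bash
python3 st.py; python3 - <<'E'
from h import *
a=grab('scene');cv2.imwrite('pics/s7.png',cv2.resize(a[150:290,180:380],None,fx=4,fy=4))
E
```

```text
22.275 [622.2  76.5 272.1] 91.44026252644015 [-0.4  1.3 -0.2] [ 6.  23.7 84.3  0.  72.   6. ]
[[ 0.  1.  0.]
 [ 0.  0. -1.]
 [-1.  0. -0.]]
```

View pics/s7.png

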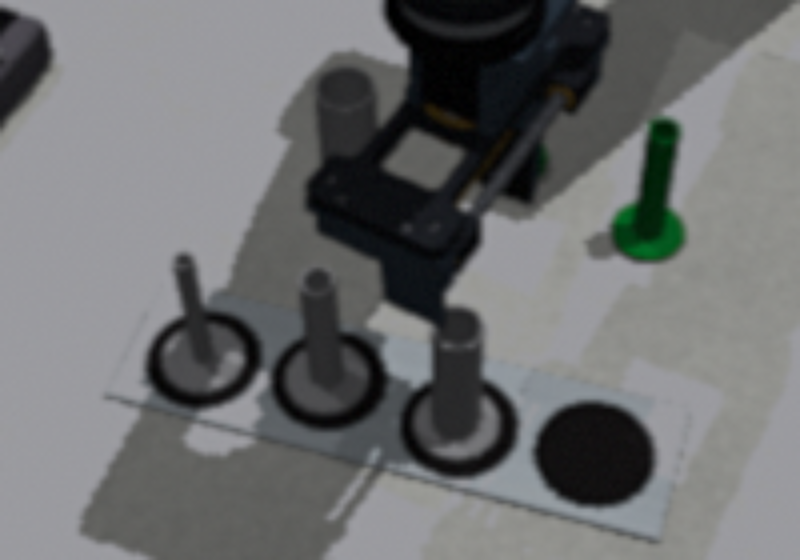

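Call:
move_arm:
  moves:
    - [[0,-1,1.2],0,1]
    - [[0,-3.3,4],0,1]
    - [[0,-5.8,7],0,1]
    - [[0,-8.3,10],0,1]
    - [[0,-10.8,13],0,1]
    - [[0,-12.8,15.5],0,1]
    - [[0.5,-13.6,16.5],0,1]
    - [[3,-13.73,16.63],0,1]
    - [[7,-13.73,16.63],0,1]
    - [[11,-13.73,16.63],0,1]
    - [[14,-13.73,16.63],0,1]
    - [[15,-13.73,16.63],0,0.6]
    - [[15,-13.73,16.63],0,0.3]
    - [[15,-13.73,16.63],0,0.1]
    - [[15,-13.73,16.63],0,0]
    - [[15,-13.73,16.63],0,-0.3]
    - [[15,-13.73,16.63],0,-1]
    - [[15,-13.73,16.63],0,-1]
    - [[15,-13.73,16.63],0,-1]

```text
time_s: 24.7
ee_pos: [485.1, -89.8, 122.8]
ee_rot: [87.9, 90.0, -2.1]
force: [-2.0, 1.1, 6.3]
gripper_width: 41.4
```

```bash
python3 st.py
```

```text
24.7 [485.1 -89.8 122.8] 41.432400550229545 [-2.   1.1  6.3] [-11.8  21.3 113.5   0.   45.2 -11.8]
[[ 0.001  1.     0.   ]
 [-0.     0.    -1.   ]
 [-1.     0.001  0.   ]]
```

Call:
move_arm:
  moves:
    - [[-1,0,0],0,-1]
    - [[-4,0,0],0,-1]
    - [[-8,0,0],0,-1]
    - [[-12,0,0],0,-1]
    - [[-14.5,0.4,-1],0,-1]
    - [[-15,1.5,-3.4],0,-1]
    - [[-15,3,-6.7],0,-1]
    - [[-15,4.5,-10],0,-1]
    - [[-15,6,-13.3],0,-1]
    - [[-15,7.5,-16.6],0,-1]
    - [[-15,9,-20],0,-1]
    - [[-15,10.3,-23],0,-1]
    - [[-14.5,11.1,-24.7],0,-1]
    - [[-13,11.24,-25.06],0,-1]
    - [[-10,11.24,-25.06],0,-1]
    - [[-7,11.24,-25.06],0,-1]
    - [[-4.5,11.24,-25.06],0,-1]
    - [[-3.3,11.24,-25.06],0,-1]
    - [[-3,11.24,-25.06],0,-1]

```text
time_s: 27.08
ee_pos: [596.9, 160.1, 151.4]
ee_rot: [-72.5, 89.9, -162.5]
force: [1.1, -0.1, -0.2]
gripper_width: 41.3
```

```bash
python3 st.py; python3 - <<'E'
from h import *
a=grab('scene');cv2.imwrite('pics/s8.png',cv2.resize(a[150:290,200:400],None,fx=4,fy=4))
E
```

```text
27.075 [596.9 160.1 151.4] 41.34648507498869 [ 1.1 -0.1 -0.2] [14.  28.7 94.7 -0.  56.7 14. ]
[[-0.002  1.    -0.001]
 [-0.001 -0.001 -1.   ]
 [-1.    -0.002  0.001]]
```

View pics/s8.png

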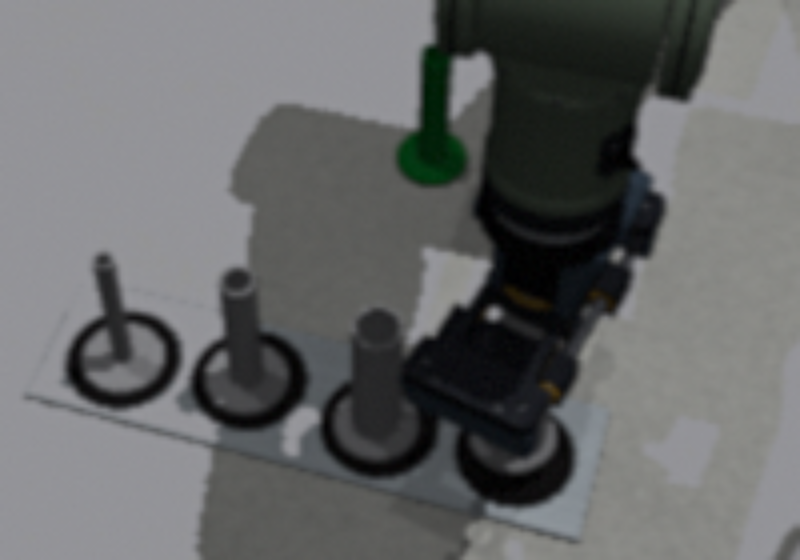

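Call:
move_arm:
  moves:
    - [[0.8,0,0],0,-1]
    - [[1.5,0,0],0,-1]
    - [[1.8,0,0],0,-1]
    - [[1.92,0,0],0,-1]
    - [[1.95,0,0],0,-1]
    - [[1.95,0,0],0,-1]
    - [[1.95,0,0],0,0]
    - [[1.95,0,0],0,0.1]
    - [[1.95,0,0],0,0.4]
    - [[1.95,0,0],0,0.8]
    - [[1.95,0,0],0,1]
    - [[1.95,0,0],0,1]
    - [[1.95,0,0],0,1]
    - [[0,0,0],0,1]
    - [[-4,0,0],0,1]
    - [[-8,0,0],0,1]
    - [[-12,0,0],0,1]
    - [[-13,-2,0],0,1]
    - [[-13,-6,0],0,1]
    - [[-13,-9,0],0,1]

```text
time_s: 29.62
ee_pos: [504.3, 160.4, 280.9]
ee_rot: [-78.1, 89.8, -168.1]
force: [-0.1, -0.9, 0.4]
gripper_width: 91.6
```

Call:
move_arm:
  moves:
    - [[0,-3,-2],0,1]
    - [[0,-6,-5],0,1]
    - [[0,-8,-9],0,1]
    - [[0,-9,-13],0,1]
    - [[0,-9,-17],0,1]
    - [[0,-9,-20],0,1]
    - [[0,-9,-20],0,1]
    - [[0,-9,-20],0,1]

```text
time_s: 30.62
ee_pos: [416.4, 359.7, 281.3]
ee_rot: [-42.2, 89.8, -132.2]
force: [-0.7, 0.3, 0.2]
gripper_width: 91.2
```

```bash
python3 st.py; python3 - <<'E'
from h import *
f=lambda a:cv2.convertScaleAbs(a,alpha=1.6)
a=grab('scene');b=grab('top')
cv2.imwrite('pics/s9r.png',a);cv2.imwrite('pics/t9r.png',b)
cv2.imwrite('pics/s9.png',cv2.resize(f(a[170:300,190:390]),None,fx=4,fy=4,interpolation=cv2.INTER_CUBIC))
cv2.imwrite('pics/t9.png',cv2.resize(f(b[130:260,170:370]),None,fx=4,fy=4,interpolation=cv2.INTER_CUBIC))
E
```

```text
30.625 [416.4 359.7 281.3] 91.20089039774098 [-0.7  0.3  0.2] [39.6 16.6 93.8 -0.  69.8 39.6]
[[-0.002  1.     0.   ]
 [-0.002  0.    -1.   ]
 [-1.    -0.002  0.002]]
```

View pics/s9.png

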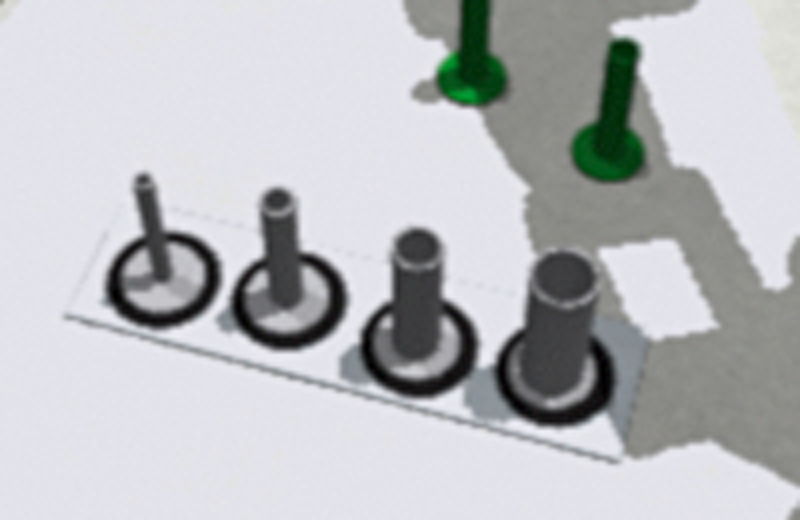

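View pics/t9.png

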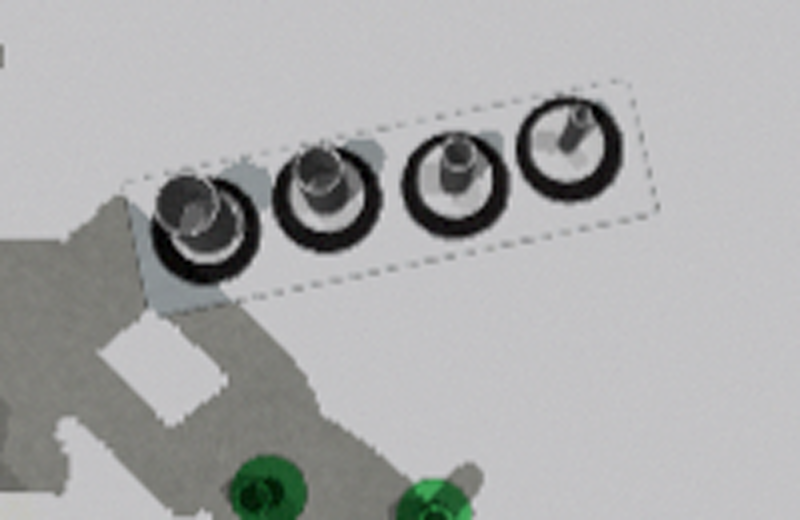

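```bash
python3 - <<'E'
from h import *
T=lambda a:(np.array(a)+.5)/4-.5+[170,130]
S=lambda a:(np.array(a)+.5)/4-.5+[190,170]
P=np.array([[597.4,160.6],[622.3,76.3],[634.9,-14.5],[663,-95.3]])
print((px2w('top',T([[188,206],[320,169],[459,154],[581,119]]),120)[:,:2]-P).round(1).tolist())
print((px2w('scene',S([[565,277],[417,248],[278,203],[144,182]]),120)[:,:2]-P).round(1).tolist())
from workcell import env
env.job_done()
E
```

```text
[[0.6, -2.9], [1.9, -2.4], [1.6, -0.7], [-1.2, 1.7]]
[[2.0, -1.6], [2.4, -1.2], [3.1, 1.2], [2.6, 3.0]]
the job is handed in; nothing more can be done
```

All four tubes now stand upright on the drying pads in order of pipe width, and I handed the job in at about 31 s of the 112 s allowed. The scale is on the right (y < 0), so from its end the order is:
- **pad_4:** tube_p (14 mm)
- **pad_3:** tube_q (23 mm)
- **pad_2:** tube_r (32 mm)
- **pad_1:** tube_s (42 mm)

In the last pictures every foot lies wholly within its pad. The pipe rims are within about 4 mm of the pad centres in both cameras, against the 12 mm allowed. The arm was clear of everything, and it never went near the pan or touched the green look-alikes. I did not measure the pan's position again at the end.

The two cameras disagree with each other by up to about 4 mm. The grip on tube_r read 30.5–30.9 mm instead of 32 mm, but that tube lifted and stood without trouble.

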